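# Tighten the earthing terminal's nut with the click wrench

## Task

Fit the click wrench over the square nut of the earthing terminal, down onto the white porcelain collar without pressing hard on it, and turn the nut clockwise until the wrench clicks, that is until its handle clearly kinks at the pivot; stop there, do not bend the handle on to its end stop. Then lift the wrench off and lay it flat on the desk or mat, beside the terminal with its head and grip at least a hand's width from the nut, and let go. Leave the other things where they are.

Things in the scene. Friction and masses are not known exactly. Their poses are not given: they have to be found in the camera images.
- wrench: Head of the loose click wrench (250 mm long, about 0.3 kg): steel block 40 x 40 x 16 mm with a square through-hole 25 x 25 mm, sides along its x and y. Origin at the hole's centre on the underside; z up; the handle runs towards -x, its underside in the same plane. It balances about 0.1 m from the origin. It starts flat on the bare desk (the grey mats stand 3 mm above it).
- click (a joint): Pivot pin of the wrench, 37 mm from the hole's centre: angle by which the handle is bent clockwise (from above) against the head, 0 straight. A spring holds it straight up to 0.75 N m (7 N sideways at the grip point); then it gives way at nearly constant force to a stop at 0.42 and springs back when let off. Above 0.13 it has clicked, above 0.33 it is being forced.
- grip (a point): Middle of the handle's gripping length, 145 mm from the hole's centre and 12 mm above the underside, x along the handle towards the head. The black ribbed grip is flat-sided, 22 mm wide and 24 mm high, and reaches from 36 mm on the head side of this point to 84 mm on the far side, with a red ring at each end.
- terminal: Earthing terminal fixed to the desk, turned at any small yaw: black block 104 x 78 x 20 mm with a copper strap on top (up to 29 mm high) and on it the round white porcelain collar. Origin under its centre, on the desk; the nut's axis is upright through this origin.
- collar: Round white porcelain collar of the terminal, 40 mm across at its top, under the nut; fragile: the wrench must not press on it with more than 30 N. Origin on the nut's axis at its underside, 12 mm below its top.
- collar_top (a point): Centre of the collar's upper face, on the nut's axis, 40 mm above the desk. The wrench's underside rests here when it is fully on the nut.
- nut: Square steel nut, 22 x 22 mm. Origin on its axis 0.5 mm above the collar; x, y along its sides, z up. Sides upright for 7 mm, then tapered over 7 mm to a 15 x 15 mm top; the 12 mm stud ends 20 mm above the origin. It turns with slight friction (0.12 N m) and comes up solid after 0.3 to 0.7 rad of clockwise turning (from above); where cannot be seen beforehand.
- filter_cap0: Black can capacitor, 42 mm across, 56 mm high, upright; bystander. Origin under its centre.
- solder_spool: Large spool of solder wire, 60 mm across, 62 mm high; bystander. Origin under its centre.
- flux_bottle: Small brown bottle, 37 mm across, 84 mm high; bystander. Origin under its centre.
- tape_roll: Green roll of tape lying flat, 84 mm across, 19 mm high; bystander. Origin under its centre.
- solder_reel1: Small red reel of solder, 39 mm across, 30 mm high; bystander. Origin under its centre.
- driver_orange: Screwdriver with orange handle, 182 mm long, 26 mm thick, lying; bystander. Origin under its centre, y along it.
There are look-alikes about, which are no part of the job. There is more than one size of the terminal; the job needs the larger.

How it is judged (in metres and radians):
On the way, in this order (a step that is already met when the one before it is completed fails the run):
1. the wrench is fully on the nut, flat on the collar (horizontal distance between wrench and collar_top below 0.004 m and z of wrench in the frame of terminal below 0.045 m and angle between wrench's own z axis and vertical below 0.12 rad), for 0.2 s.
2. with the wrench on the nut, its handle has clicked (bent at the pivot by more than 0.13 rad) (all of step 1 and value of joint click above 0.13 rad), for 0.1 s.
At the end, for the whole second after the job is handed in: The wrench lies flat (within 0.1 rad) and at rest on the desk or mat, its head's underside less than 12 mm above the desk, its head and grip point each more than 100 mm from the terminal's axis, its handle straight again (below 0.05 rad), after it has clicked on the nut (height (world z) of wrench below 0.012 m and angle between wrench's own z axis and vertical below 0.1 rad and horizontal distance between each of wrench, grip and terminal above 0.1 m and value of joint click below 0.05 rad and linear speed of wrench below 0.02 m/s); the robot touches nothing.
It fails at once if the wrench is forced past the click (handle bent more than 0.33 rad) (value of joint click above 0.33 rad).
It fails at once if the wrench presses on the porcelain collar with more than 30 N (contact force between wrench and collar above 30 N).
It fails at once if a bystander (capacitor, spool, bottle, tape, reel or screwdriver) is moved by more than 30 mm (distance of any of filter_cap0, solder_spool, flux_bottle, tape_roll, solder_reel1, driver_orange from where it was at the start of the episode above 0.03 m).
It also fails if it takes over 72 s, if anything falls off the work surface, if the arm or the gripper's body presses on something with over 40 N, if the wrist force passes 120 N, or if a joint passes its speed limit or range.

## Robot

A 6-joint arm with a two-finger parallel gripper is mounted at the origin on a cart in front of the work surface, level with it; the furniture and walls round the work are solid. World frame = base frame: x ahead of the robot, y to its left, z up, the work surface at z = 0. Lengths are in m, angles in degrees, forces in N, time in s.
With the tool pointing down it reaches from about 0.325 to 0.925 m from the base axis. Payload 3.1 kg.
Tool frame: the origin (TCP) lies at the very end of the fingers, on their centre line; the grasp point (between the pads) lies 19 mm behind it; z points along the fingers, y is the direction in which the jaws open and shut (so a half turn about z gives the same grasp; the last joint's range is limited). The gripper opens to 85 mm and grips with 20 to 120 N. Pads are 22 mm wide; open, the fingers measure 114 mm over their backs; the gripper's body (76 mm by 85 mm) begins 54 mm behind the grasp point. The pads swing forward as they close: fully open they stand 13 mm farther back than shut.
Start: joints at [58.029, 12.427, 92.441, -0, 75.132, -6.429], TCP at [0.269, 0.564, 0.231] pointing down, gripper open.
Joint ranges: [-157.48, 157.48], [-44.54, 120.13], [17.64, 146.25], [-64.5, 244.5], [7.68, 150.69], [-147.95, 147.95]. Speed limits (degrees/s): [159.86, 159.86, 180, 180, 180, 180].

## Interface

Orientations are given as a 3x3 rotation matrix whose columns are the frame's x, y, z axes.
In Python, from cell import r gives the robot as it stands. The module is installed in compiled form; this text tells all that it offers.
- The arm moves only by the shell command python3 -m handwheel 'ROWS' [FORCE]. ROWS is JSON, a list of rows, each a list of 7 numbers: the gripper's target within -1 to 1 (fully open at 1, half-way at 0, shut at -1), then the shift along the tool's x, y, z in m, then the turn, a rotation vector about the tool's x, y, z in rad. A call has 1 to 12 rows; each row is the pose to reach, as a shift and turn from the pose measured when the call began, along the tool's axes at that moment; what a row does not reach only later rows make up. A row lasts 1/8 s, in which the tool goes at most 62.5 mm and 10.7 degrees, less where a joint would pass 70% of its speed; a pose out of reach is approached as far as the arm can. A call with a gripper value outside its range is refused whole. The fingers move at their own pace and stop on an object; FORCE is the grip in N (left out, the last holds). Time passes only in rows, so rows that repeat a pose let the fingers close. It gives the time, the measured TCP pose, the force and the opening at its end, in the units of the state.
- r.state(): the state, without advancing time (a new reading comes with each control period).
- r.snapshot(name): name is "scene" or "top"; returns the picture (400x640x3 uint8, red, green, blue); there is no depth.
- r.get_calibration(name): a dict with "fx", "fy", "cx", "cy" (pixels), "origin" and "orientation" of the camera in the world. Camera axes: x right, y up, looking along -z (the intrinsics and any distortion apply to the point x, -y, -z); pixel columns grow to the right and rows downward; lengths in m; the calibration is good to about 2 mm. A picture is of the moment at which its call begins. get_calibration takes no time and is no camera call.
- r.sign_off(): hands the job in, once; it reports no verdict.
The state is a dict: "time": time; "joint_pos": joint angles; "joint_vel": joint speeds; "effort": joint torques, N m; "eef_pos": TCP position; "eef_rot": TCP orientation; "ft_force": force on the tool from outside, world axes, zero at the start; "ft_torque": the same for the moment, N m; "width": opening from 0.0 (shut) to 1.0 (fully open).
Only numpy, scipy, OpenCV 4.12 (cv2) and the standard library are available. Lean on these libraries where they do the work, as an engineer would, in place of code of your own. Each camera call takes 0.05 s, during which the arm holds its last target. There are 200 camera calls.

## Working session

There is one attempt and no reset: what is moved stays moved. The work goes in short steps, Python scripts to look and compute and a shell command to move; the robot and the scene stay as the last step left them, time stands still between calls to the robot, and variables do not carry over. Pictures are saved under pics/ and viewed, about 8 in all and at most 12, crops included, and the job is handed in when it is done.

```bash
mkdir -p pics; python3 - <<'E'
from cell import r
import cv2
for n in("scene","top"):
    im=r.snapshot(n); cv2.imwrite(f"pics/{n}0.png",im[:,:,::-1]); print(r.get_calibration(n))
print(r.state())
E
```

```text
{'fx': 434.35026338435915, 'fy': 434.35026338435915, 'cx': 316.64265586157734, 'cy': 197.70095192959548, 'origin': array([-0.36099915, -0.64573113,  1.00355847]), 'orientation': array([[ 0.46704311,  0.60241928, -0.64727255],
       [-0.88409261,  0.30502494, -0.35403395],
       [-0.01584261,  0.73759799,  0.67505423]])}
{'fx': 503.30027336531197, 'fy': 503.30027336531197, 'cx': 321.6960500797099, 'cy': 202.61451031909886, 'origin': array([-0.69234656, -0.25264747,  1.6465159 ]), 'orientation': array([[ 0.07131129,  0.79010238, -0.60881272],
       [-0.9974503 ,  0.05817399, -0.0413363 ],
       [ 0.00275715,  0.61020817,  0.79223632]])}
{'time': 0.1, 'joint_pos': array([ 5.80306664e+01,  1.24737524e+01,  9.25215345e+01, -7.69194169e-04,
        7.51347508e+01, -6.42752743e+00]), 'joint_vel': array([ 0.0086376 , -0.12086562, -0.17485411, -0.00909843, -0.10729598,
       -0.09208808]), 'effort': array([-9.33195479e-04, -3.98075294e+01, -3.04972780e+01, -1.83262209e-04,
        4.19913005e-03,  5.15368595e-05]), 'eef_pos': array([0.26904721, 0.56328017, 0.23006412]), 'eef_rot': array([[-9.02272267e-01,  4.31165093e-01, -1.19065740e-03],
       [ 4.31166670e-01,  9.02270231e-01, -1.93222859e-03],
       [ 2.41185209e-04, -2.25676806e-03, -9.99997424e-01]]), 'ft_force': array([ 0.26500522,  0.53354384, -0.93811039]), 'ft_torque': array([ 0.01202378, -0.0777076 ,  0.02910133]), 'width': 0.9993094935028666}
```

View pics/scene0.png

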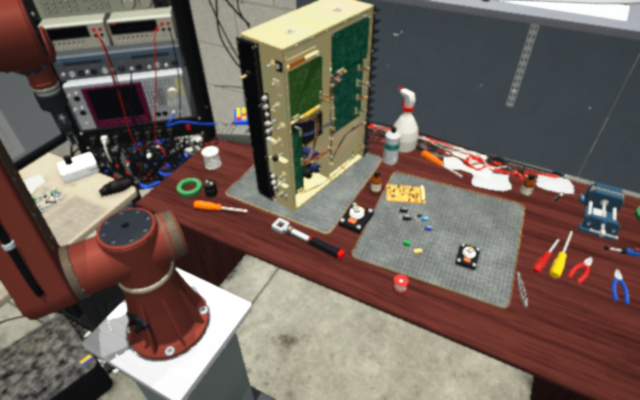

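View pics/top0.png

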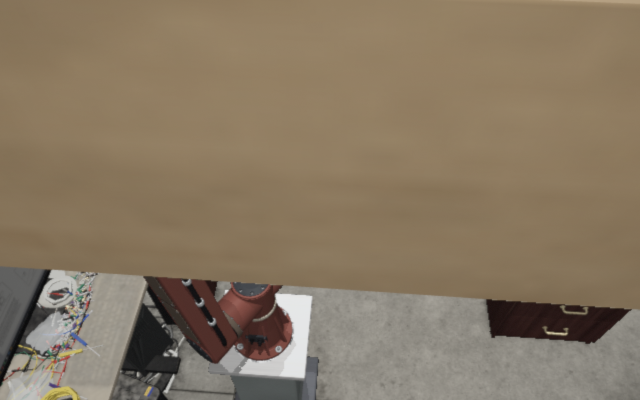

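The scene view shows the wrench at about (308,238), with its head at (281,226) and grip end at (342,254). There are two terminals, at (356,215) and (468,256). In the top view a shelf hides the desk.

Candidates: terminal A (356,215) and terminal B (468,256). There is only one wrench, and the pliers and drivers on the right don't look like it. Next I'll take one close crop of both terminals.

```bash
cat > h.py <<'E'
from cell import r
import numpy as np, cv2
c=r.get_calibration("scene"); O=np.array(c["origin"]); R=np.array(c["orientation"])
def pt(u,v,z):
    d=R@np.array([(u-c["cx"])/c["fx"],-(v-c["cy"])/c["fy"],-1]); return O+d*(z-O[2])/d[2]
def px(p):
    q=R.T@(np.array(p)-O); return np.array([c["cx"]-c["fx"]*q[0]/q[2],c["cy"]+c["fy"]*q[1]/q[2]])
def avg(n=8): return np.mean([r.snapshot("scene").astype(float) for _ in range(n)],0).astype(np.uint8)
E
python3 - <<'E'
from h import *
im=avg(6); cv2.imwrite("pics/avg.png",im[:,:,::-1])
k=lambda x,y,w,h,s:cv2.resize(im[y:y+h,x:x+w,::-1],None,fx=s,fy=s,interpolation=cv2.INTER_CUBIC)
a=k(266,195,133,72,6)
b=k(440,232,57,40,6); b=cv2.copyMakeBorder(b,0,0,0,a.shape[1]-b.shape[1],0)
cv2.imwrite("pics/c1.png",np.vstack([a[:,:798],b[:,:798]])[:600])
for n,u,v in(("head",281,226),("end",342,254),("A",356,215),("B",468,256)): print(n,pt(u,v,.03))
E
```

```text
head [ 0.4073939  -0.09717289  0.03      ]
end [ 0.39158724 -0.31403265  0.03      ]
A [ 0.5570216  -0.28467917  0.03      ]
B [ 0.54960404 -0.63946853  0.03      ]
```

View pics/c1.png

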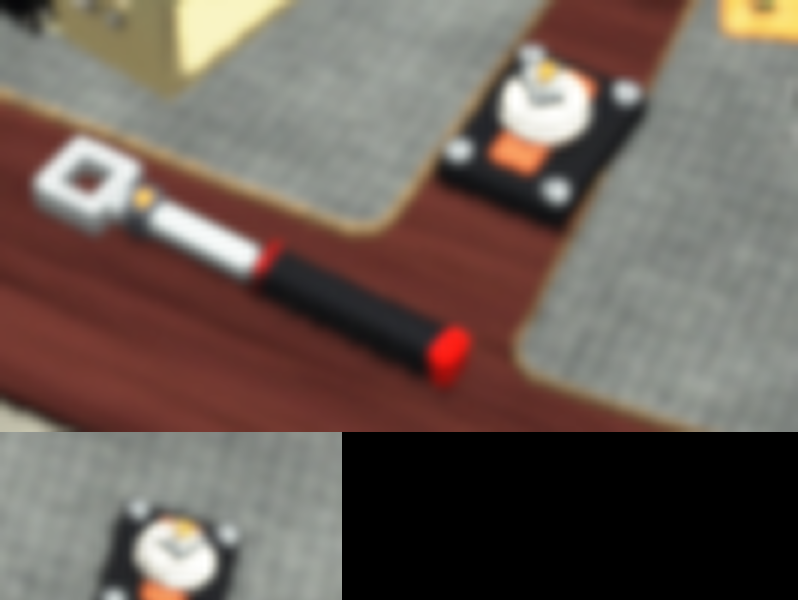

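Terminal A is visibly the larger: its block is wider than the collar by more, and it has the longer strap. In the crop its collar is at (545,103) and its stud is at (546,72). B's collar is at (175,550). The wrench hole is at (88,178) in the crop. Next I'll measure more precisely.

```bash
python3 - <<'E'
from h import *
im=cv2.imread("pics/avg.png"); hsv=cv2.cvtColor(im,cv2.COLOR_BGR2HSV)
a=cv2.resize(im[198:234,338:376],None,fx=15,fy=15,interpolation=cv2.INTER_CUBIC)
cv2.imwrite("pics/c2.png",a)
f=lambda x,y:(x/6+266-.42,y/6+195-.42)
def P(n,x,y,z): print(n,np.round(f(x,y),1),np.round(pt(*f(x,y),z),4))
for n,x,y,z in(("bolt1",532,52,.024),("bolt2",627,92,.024),("bolt3",556,190,.024),("bolt4",458,150,.024),("stud",546,70,.0605),
 ("blkS",563,212,.02),("blkE",647,98,.02),("blkW",440,165,.02),
 ("hole",90,172,.016)): P(n,x,y,z)
# wrench: red rings, white head, black grip
m=cv2.inRange(hsv,(0,200,140),(8,255,255))|cv2.inRange(hsv,(172,200,140),(180,255,255))
m[:,:270]=0;m[:,350:]=0;m[:225]=0;m[265:]=0
n,l,s,ce=cv2.connectedComponentsWithStats(m)
for i in range(1,n): print(s[i],ce[i],pt(*ce[i],.012),pt(*ce[i],.02))
w=cv2.inRange(hsv,(0,0,150),(180,70,255))
for nm,(x0,x1,y0,y1) in dict(head=(266,290,212,236),collarA=(345,367,204,222),collarB=(455,482,240,268)).items():
    q=np.zeros_like(w); q[y0:y1,x0:x1]=w[y0:y1,x0:x1]; n,l,s,ce=cv2.connectedComponentsWithStats(q)
    i=1+np.argmax(s[1:,4]); print(nm,s[i],ce[i],pt(*ce[i],.04))
E
```

```text
bolt1 [354.2 203.2] [ 0.6102 -0.255   0.024 ]
bolt2 [370.1 209.9] [ 0.6046 -0.3134  0.024 ]
bolt3 [358.2 226.2] [ 0.5204 -0.3089  0.024 ]
bolt4 [341.9 219.6] [ 0.5237 -0.2512  0.024 ]
stud [356.6 206.2] [ 0.5648 -0.2817  0.0605]
blkS [359.4 229.9] [ 0.5113 -0.3171  0.02  ]
blkE [373.4 210.9] [ 0.6091 -0.3235  0.02  ]
blkW [338.9 222.1] [ 0.5131 -0.2459  0.02  ]
hole [280.6 223.2] [ 0.4282 -0.0818  0.016 ]
[338 250   6   8  39] [340.46153846 253.30769231] [ 0.40583395 -0.30270332  0.012     ] [ 0.39964706 -0.30547091  0.02      ]
head [272 217  18  14 155] [280.6516129  224.04516129] [ 0.40616221 -0.09749727  0.04      ]
collarA [350 204  14  15 149] [356.31543624 211.97315436] [ 0.56048087 -0.28373242  0.04      ]
collarB [463 247  13  11 112] [468.82142857 252.3125    ] [ 0.55498624 -0.63833961  0.04      ]
```

View pics/c2.png

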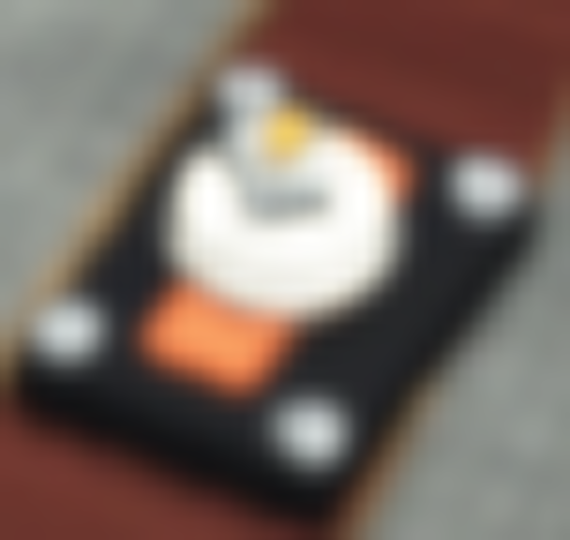

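Block A measures about 100 x 72 mm between its rounded visible corners, so it is the larger terminal. The mean of the bolts and the stud agree on an axis at (0.565, -0.282). The dark front side of the nut is at about (245–325, 195–212) in this crop. Next I'll get the nut yaw and the wrench axis numerically.

```bash
python3 - <<'E'
from h import *
im=cv2.imread("pics/avg.png")
print("cols 350-365"); 
for v in range(202,218): print(v,im[v,350:366,1], im[v,350:366,0] if v<209 else "")
A=np.array([.565,-.282])
for yaw in(-3,20,45,65):
    t=np.radians(yaw); s=[]
    for z,h in((.0405,.011),(.0475,.011),(.0545,.0075)):
        s.append([np.round(px([*(A+h*np.array([a*np.cos(t)-b*np.sin(t),a*np.sin(t)+b*np.cos(t)])),z]),1).tolist() for a,b in((-1,1),(-1,-1),(1,-1),(1,1))])
    print(yaw,*s,sep="\n  ")
print("head G"); 
for v in range(214,236): print(v,im[v,270:296,1])
E
```

```text
cols 350-365
202 [128 118 115 125 125 116  90  63  54  53  51  51  50  50  49  48] [117 100  98 116 121 112  84  56  47  46  45  44  44  43  42  42]
203 [118 104 125 166 179 173 132  79  57  54  53  53  53  52  52  51] [102  86 115 163 178 172 129  74  51  47  46  46  45  45  45  44]
204 [108  88 115 168 192 195 157 103  73  60  54  53  53  53  53  54] [ 86  71 110 166 191 190 146  86  60  53  48  46  46  46  46  46]
205 [ 90  68  90 147 185 193 177 151 123  92  69  57  52  52  53  53] [ 68  57  88 146 181 176 133  93  86  76  61  50  45  45  46  47]
206 [ 68  62  91 156 202 207 203 196 178 155 132 102  71  55  50  50] [ 54  57  90 154 193 175 124 103 121 129 113  84  59  48  45  45]
207 [ 73  99 127 174 211 210 204 204 208 217 213 181 129  86  61  49] [ 67  94 122 170 202 176 126 120 161 195 192 154 104  67  51  45]
208 [120 173 180 183 203 203 198 207 227 240 244 235 198 141  93  60] [113 164 172 177 194 180 154 165 205 232 235 219 169 109  69  49]
209 [176 232 231 202 198 203 204 216 229 238 246 248 237 188 121  71] 
210 [212 249 248 226 197 195 195 201 206 220 242 251 248 214 131
[... 3068 characters left out ...]

 136 152 153 156 185 208 199 168]
230 [ 47  49  57  69  83  98 111 123 137 157 179 189 176 153 150 153 131 104
 101 112 131 174 224 239 239 230]
231 [ 47  47  49  52  59  70  84  98 109 122 136 143 134 117 107 105  93  76
  71  84 121 182 229 243 246 245]
232 [ 47  47  48  48  50  53  61  71  82  96 109 115 109  93  76  69  64  56
  55  67 103 157 202 229 239 245]
233 [ 46  47  48  48  49  49  51  53  59  69  82  90  86  71  56  50  47  45
  46  54  76 113 148 180 208 229]
234 [ 46  46  47  47  47  48  48  48  49  52  58  64  62  55  49  46  43  40
  39  42  52  69  92 119 149 180]
235 [ 45  45  45  46  46  46  47  47  47  47  47  49  50  48  47  46  45  42
  39  39  41  45  54  69  91 119]
```

```bash
python3 - <<'E'
from h import *
f=lambda x,y:(x/6+266-.42,y/6+195-.42)
H=[pt(*q,.016) for q in((279,217.5),(271,225),(281.8,229.6),(287.8,223))]
print(np.round(H,4),np.mean(H,0), "edges",[np.round(np.linalg.norm(H[i]-H[i-1]),4) for i in range(4)])
im=cv2.imread("pics/avg.png"); hsv=cv2.cvtColor(im,cv2.COLOR_BGR2HSV).astype(int)
# red near ring
m=((hsv[...,0]<6)|(hsv[...,0]>174))&(hsv[...,1]>215)&(hsv[...,2]>110); m[:, :303]=0;m[:,350:]=0;m[:230]=0;m[262:]=0
n,l,s,ce=cv2.connectedComponentsWithStats(m.astype(np.uint8))
for i in range(1,n):
    if s[i][4]>3: print("red",s[i],ce[i],pt(*ce[i],.014))
# black grip
k=(hsv[...,2]<60)&(hsv[...,1]<140); k[:, :311]=0;k[:,338:]=0;k[:232]=0;k[255:]=0
ys,xs=np.nonzero(k); g=np.array([pt(x,y,.014)[:2] for x,y in zip(xs,ys)]); d=np.linalg.svd(g-g.mean(0))[2][0]; print("grip",len(g),g.mean(0),np.degrees(np.arctan2(d[1],d[0])))
for n,u,v in(("boxfront",296,208),("boxleft",258,190),("boxright",366,160),("orange",205,206),("orangetip",246,211),("tape",190,186),("cap",210,188)): print(n,pt(u,v,.01))
print("ring", pt(*f(268,260),.014),"end",pt(*f(455,350),.012),"pin",pt(*f(144,197),.02))
E
```

```text
[[ 0.4479 -0.0639  0.016 ]
 [ 0.4078 -0.0588  0.016 ]
 [ 0.4063 -0.0996  0.016 ]
 [ 0.4395 -0.1017  0.016 ]] [ 0.42537248 -0.08098895  0.016     ] edges [np.float64(0.0387), np.float64(0.0404), np.float64(0.0409), np.float64(0.0333)]
red [338 250   6   9  38] [340.36842105 253.97368421] [ 0.40185548 -0.30425236  0.014     ]
grip 241 [ 0.40499555 -0.2464486 ] -96.60363232748622
boxfront [ 0.51622781 -0.0873056   0.01      ]
boxleft [0.53477355 0.07523573 0.01      ]
boxright [ 0.85921421 -0.1917047   0.01      ]
orange [0.38693968 0.18883515 0.01      ]
orangetip [0.42929976 0.05253324 0.01      ]
tape [0.44434629 0.3011848  0.01      ]
cap [0.46769795 0.23130634 0.01      ]
ring [ 0.41751267 -0.1945512   0.014     ] end [ 0.40848953 -0.30455926  0.012     ] pin [ 0.42224289 -0.11866878  0.02      ]
```

```bash
cat >> h.py <<'E'
def go(x,y,z,yaw):
    "tool-frame shift and z-turn to bring the TCP to x,y,z pointing down, tool x at world yaw (deg)"
    from scipy.spatial.transform import Rotation as T
    s=r.state(); R0=np.array(s["eef_rot"]); a=np.radians(yaw)
    Rt=np.array([[np.cos(a),np.sin(a),0],[np.sin(a),-np.cos(a),0],[0,0,-1]])
    print("shift",np.round(R0.T@(np.array([x,y,z])-s["eef_pos"]),4),"turn",np.round(T.from_matrix(R0.T@Rt).as_rotvec(),4))
def st():
    s=r.state(); R0=np.array(s["eef_rot"]); print("t",round(s["time"],2),"p",np.round(s["eef_pos"],4),"yaw",round(np.degrees(np.arctan2(R0[1,0],R0[0,0])),2),"tilt",np.round(R0[:2,2],4),"F",np.round(s["ft_force"],1),"T",np.round(s["ft_torque"],2),"w",round(s["width"],3))
E
python3 -c "
from h import *
go(.4115,-.2153,.12,84.2)"
```

```text
shift [-0.4642 -0.6417  0.1113] turn [-4.0000e-04  2.0000e-04  1.2262e+00]
```

```bash
python3 -m handwheel '[[1,-0.035,-0.049,0,0,0,0.1],[1,-0.07,-0.098,0,0,0,0.2],[1,-0.105,-0.147,0,0,0,0.3],[1,-0.14,-0.196,0,0,0,0.4],[1,-0.175,-0.245,0,0,0,0.5],[1,-0.21,-0.294,0,0,0,0.6],[1,-0.245,-0.343,0,0,0,0.7],[1,-0.28,-0.392,0.02,0,0,0.8],[1,-0.315,-0.441,0.04,0,0,0.9],[1,-0.35,-0.49,0.06,0,0,1.0],[1,-0.385,-0.535,0.08,0,0,1.1],[1,-0.42,-0.58,0.09,0,0,1.2]]'; python3 -c "
from h import *
st();go(.4115,-.2153,.06,84.2)"
```

```text
time: 1.9
eef_pos: [0.3978, -0.1425, 0.1405]
eef_rot: [[0.079, 0.997, -0.0], [0.997, -0.079, 0.0], [0.0, -0.0, -1.0]]
ft_force: [1.5, 0.7, 0.4]
width: 0.995
t 1.9 p [ 0.3978 -0.1425  0.1405] yaw 85.46 tilt [-0.0003  0.0002] F [1.5 0.7 0.4] T [0.05 0.02 0.02] w 0.995
shift [-0.0715  0.0194  0.0805] turn [-0.0003 -0.0001  0.0219]
```

```bash
python3 -m handwheel '[[1,-0.036,0.01,0.04,0,0,0.011],[1,-0.0715,0.0194,0.08,0,0,0.022],[1,-0.0715,0.0194,0.11,0,0,0.022],[1,-0.0715,0.0194,0.13,0,0,0.022],[1,-0.0715,0.0194,0.136,0,0,0.022],[1,-0.0715,0.0194,0.136,0,0,0.022]]' 80; python3 - <<'E'
from h import *
st(); im=r.snapshot("scene"); cv2.imwrite("pics/g.png",cv2.resize(im[170:290,250:390,::-1],None,fx=5,fy=5,interpolation=cv2.INTER_CUBIC))
go(.4115,-.2153,.003,84.2)
E
```

```text
time: 2.65
eef_pos: [0.4116, -0.2153, 0.0047]
eef_rot: [[0.101, 0.995, -0.0], [0.995, -0.101, 0.0], [0.0, -0.0, -1.0]]
ft_force: [0.2, -0.4, -0.4]
width: 1.002
t 2.65 p [ 0.4116 -0.2153  0.0047] yaw 84.21 tilt [-0.0003  0.0002] F [ 0.2 -0.4 -0.4] T [ 0.06 -0.04  0.03] w 1.002
shift [ 0.0002 -0.0007  0.0023] turn [0.0009 0.0006 0.0002]
```

View pics/g.png

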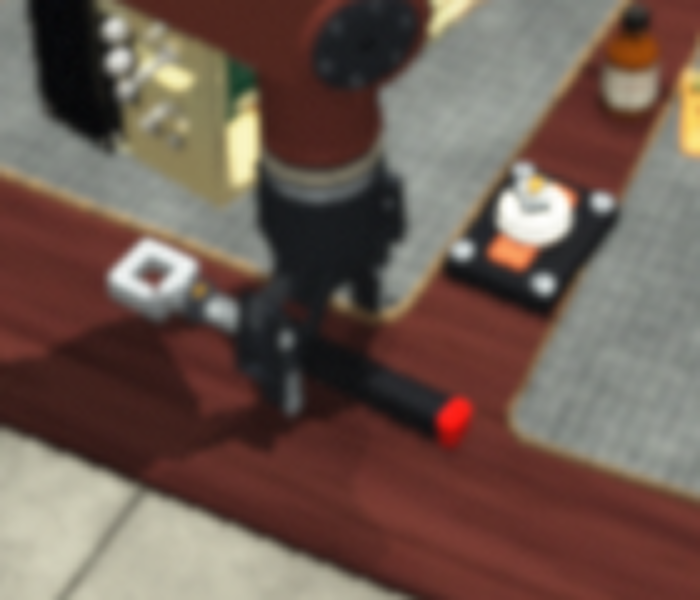

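The fingers straddle the grip just behind the near ring, and the head is at (150,275) in this crop. I'll close the gripper.

```bash
python3 -m handwheel '[[-1,0,0,0.001,0,0,0],[-1,0,0,0.001,0,0,0],[-1,0,0,0.001,0,0,0],[-1,0,0,0.001,0,0,0],[-1,0,0,0.001,0,0,0],[-1,0,0,0.001,0,0,0]]' 100; python3 -c "
from h import *
st()"; python3 -m handwheel '[[-1,0,0,-0.03,0,0,0],[-1,0,0,-0.06,0,0,0],[-1,0,0,-0.09,0,0,0],[-1,0,0,-0.09,0,0,0],[-1,0,0,-0.09,0,0,0]]';python3 - <<'E'
from h import *
st(); im=avg(4); cv2.imwrite("pics/l_full.png",im[:,:,::-1])
cv2.imwrite("pics/l.png",cv2.resize(im[160:270,250:370,::-1],None,fx=5,fy=5,interpolation=cv2.INTER_CUBIC))
s=r.state();p=np.array(s["eef_pos"]);x=np.array(s["eef_rot"])[:,0]
print("pred head top corners px at 135mm",[px([*(p+x*.135)[:2],z]) for z in(.08,.1)])
E
```

```text
time: 3.45
eef_pos: [0.4126, -0.2158, 0.005]
eef_rot: [[0.101, 0.995, 0.001], [0.995, -0.101, -0.001], [-0.001, 0.001, -1.0]]
ft_force: [-1.3, 1.7, 6.5]
width: 0.231
t 3.45 p [ 0.4126 -0.2158  0.005 ] yaw 84.21 tilt [ 0.0013 -0.0009] F [-1.3  1.7  6.5] T [ 0.18  0.19 -0.02] w 0.231
time: 4.08
eef_pos: [0.4113, -0.215, 0.0934]
eef_rot: [[0.101, 0.995, -0.001], [0.995, -0.101, 0.001], [0.0, -0.001, -1.0]]
ft_force: [-0.7, -0.0, -2.8]
width: 0.239
t 4.08 p [ 0.4113 -0.215   0.0934] yaw 84.21 tilt [-0.0008  0.0005] F [-0.7 -0.  -2.8] T [-0.05  0.04  0.02] w 0.239
pred head top corners px at 135mm [array([278.18286623, 209.24450708]), array([277.68474645, 204.50374928])]
```

View pics/l.png

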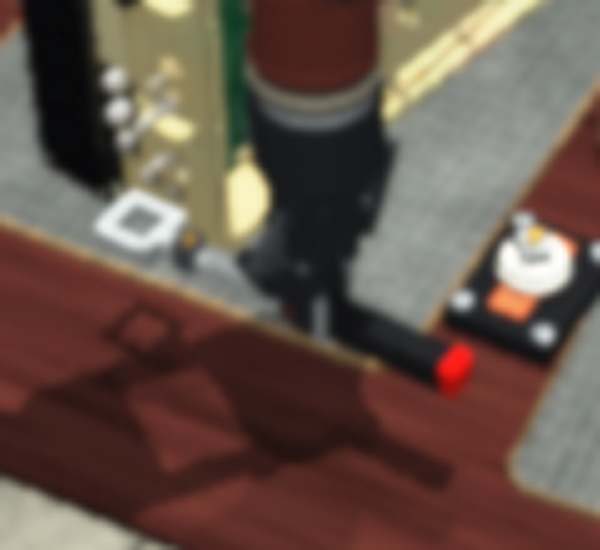

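The wrench is held level. The measured head-top centre is (277.8,204.0), against (277.6,203.6) predicted for a 135 mm offset, so the grasp offset is confirmed. Next: hover over the nut.

```bash
python3 -c "
from h import *
go(.4457,-.3433,.085,27)"
```

```text
shift [-0.1243  0.0472  0.008 ] turn [-1.800e-03 -1.000e-04  9.985e-01]
```

```bash
python3 -m handwheel '[[-1,-0.03,0.011,0,0,0,0.07],[-1,-0.06,0.022,0,0,0,0.2],[-1,-0.09,0.034,0,0,0,0.35],[-1,-0.12,0.045,0,0,0,0.5],[-1,-0.124,0.047,0.003,0,0,0.65],[-1,-0.124,0.047,0.005,0,0,0.8],[-1,-0.124,0.047,0.008,-0.001,0,0.95],[-1,-0.124,0.047,0.008,-0.001,0,1.0],[-1,-0.124,0.047,0.008,-0.001,0,1.0],[-1,-0.124,0.047,0.008,-0.001,0,1.0]]'; python3 - <<'E'
from h import *
st(); im=avg(4); cv2.imwrite("pics/n_full.png",im[:,:,::-1])
cv2.imwrite("pics/n.png",cv2.resize(im[180:250,310:400,::-1],None,fx=8,fy=8,interpolation=cv2.INTER_CUBIC))
s=r.state();p=np.array(s["eef_pos"]);x=np.array(s["eef_rot"])[:,0];h=p+x*.135
print("head",h,"pred top centre px",px([*h[:2],p[2]+.011]),"axis px",[px([.566,-.282,z]) for z in(.04,.0605,p[2]+.011)])
E
```

```text
time: 5.52
eef_pos: [0.4452, -0.3428, 0.0844]
eef_rot: [[0.891, 0.453, -0.001], [0.453, -0.891, 0.001], [-0.001, -0.002, -1.0]]
ft_force: [0.1, -0.8, -2.8]
width: 0.227
t 5.53 p [ 0.4452 -0.3428  0.0844] yaw 26.96 tilt [-0.0015  0.0013] F [ 0.1 -0.8 -2.8] T [-0.    0.05  0.03] w 0.227
head [ 0.56587528 -0.28187356  0.08496092] pred top centre px [357.30727645 197.7183106 ] axis px [array([356.52445948, 210.71638045]), array([356.82535328, 206.03823198]), array([357.3612438 , 197.70647018])]
```

View pics/n.png

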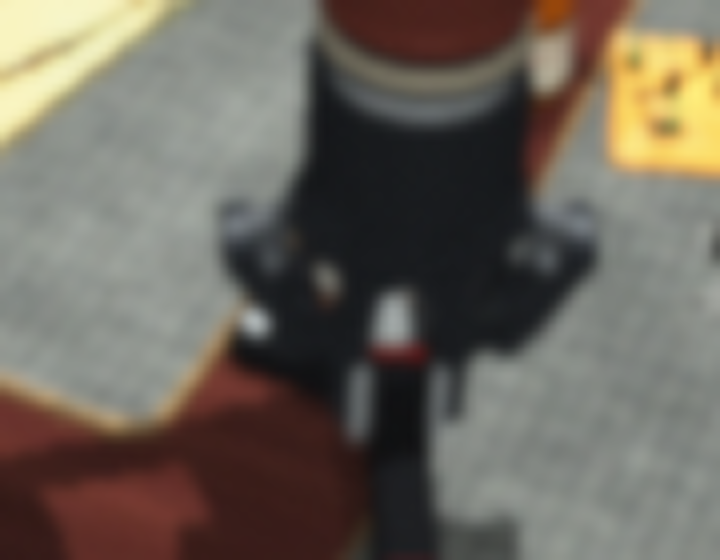

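The gripper hides the nut and head from the camera in this orientation. The nut is 4-fold symmetric, so I'll go to yaw 117° instead, with the handle to the right of the camera's line of sight.

```bash
python3 - <<'E'
from h import *
for a in range(36,118,9):
    t=np.radians(a); go(.566-.135*np.cos(t),-.282-.135*np.sin(t),.086,a)
for u,v in((405,193),(376,183),(400,208),(420,220)): print(pt(u,v,.01))
E
```

```text
shift [ 0.0017  0.0214 -0.001 ] turn [-0.0008  0.0003 -0.1582]
shift [ 0.0067  0.042  -0.001 ] turn [-8.000e-04  2.000e-04 -3.153e-01]
shift [ 0.0148  0.0616 -0.001 ] turn [-8.000e-04  2.000e-04 -4.724e-01]
shift [ 0.0259  0.0796 -0.0011] turn [-8.000e-04  1.000e-04 -6.295e-01]
shift [ 0.0397  0.0957 -0.0011] turn [-0.0008  0.     -0.7866]
shift [ 0.0558  0.1095 -0.0011] turn [-9.000e-04 -0.000e+00 -9.436e-01]
shift [ 0.0739  0.1205 -0.0011] turn [-9.0000e-04 -1.0000e-04 -1.1007e+00]
shift [ 0.0935  0.1286 -0.0011] turn [-9.0000e-04 -2.0000e-04 -1.2578e+00]
shift [ 0.1141  0.1335 -0.0011] turn [-9.0000e-04 -2.0000e-04 -1.4149e+00]
shift [ 0.1352  0.1352 -0.0011] turn [-9.000e-04 -3.000e-04 -1.572e+00]
[ 0.74892713 -0.38264343  0.01      ]
[ 0.75325148 -0.27475503  0.01      ]
[ 0.67117667 -0.39271822  0.01      ]
[ 0.64751813 -0.46828735  0.01      ]
```

```bash
python3 -m handwheel '[[-1,0.002,0.021,-0.001,0,0,-0.158],[-1,0.007,0.042,-0.001,0,0,-0.315],[-1,0.015,0.062,-0.001,0,0,-0.472],[-1,0.026,0.08,-0.001,0,0,-0.63],[-1,0.04,0.096,-0.001,0,0,-0.787],[-1,0.056,0.11,-0.001,0,0,-0.944],[-1,0.074,0.12,-0.001,0,0,-1.1],[-1,0.094,0.129,-0.001,0,0,-1.258],[-1,0.114,0.134,-0.001,0,0,-1.415],[-1,0.135,0.135,-0.001,-0.001,0,-1.572],[-1,0.135,0.135,-0.001,-0.001,0,-1.572],[-1,0.135,0.135,-0.001,-0.001,0,-1.572]]'; python3 - <<'E'
from h import *
st(); im=avg(4); cv2.imwrite("pics/n_full.png",im[:,:,::-1])
cv2.imwrite("pics/n2.png",cv2.resize(im[180:240,330:410,::-1],None,fx=9,fy=9,interpolation=cv2.INTER_CUBIC))
s=r.state();p=np.array(s["eef_pos"]);x=np.array(s["eef_rot"])[:,0];h=p+x*.135
print("head",h,"pred top centre px",px([*h[:2],p[2]+.011]),"axis px",[px([.566,-.282,z]) for z in(.04,.0605,p[2]+.011)])
E
```

```text
time: 7.22
eef_pos: [0.6262, -0.4023, 0.0854]
eef_rot: [[-0.452, 0.892, -0.001], [0.892, 0.452, 0.0], [0.001, -0.001, -1.0]]
ft_force: [-0.8, -0.1, -2.4]
width: 0.229
t 7.22 p [ 0.6262 -0.4023  0.0854] yaw 116.89 tilt [-0.0011  0.0004] F [-0.8 -0.1 -2.4] T [-0.05  0.02 -0.01] w 0.229
head [ 0.56508391 -0.28231078  0.08585467] pred top centre px [357.34511196 197.72748941] axis px [array([356.52445948, 210.71638045]), array([356.82535328, 206.03823198]), array([357.37336567, 197.51800523])]
```

View pics/n2.png

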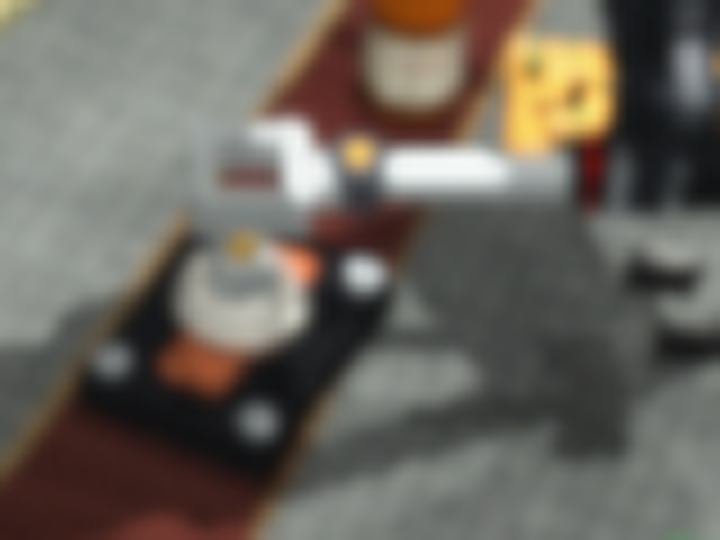

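The head hovers just over the stud, which is at crop (242,245), and the hole is at (250,172), on the predicted axis line. The nut's front face is roughly parallel to the head. I'll lower in stages while watching the force.

```bash
python3 -m handwheel '[[-1,0.0005,0.0008,0.012,0,0,0],[-1,0.0005,0.0008,0.022,0,0,0],[-1,0.0005,0.0008,0.026,0,0,0],[-1,0.0005,0.0008,0.026,0,0,0]]'; python3 -c "
from h import *
st()"; python3 -m handwheel '[[-1,0,0,0.002,0,0,0],[-1,0,0,0.004,0,0,0],[-1,0,0,0.006,0,0,0],[-1,0,0,0.006,0,0,0]]'; python3 -c "
from h import *
st()"
```

```text
time: 7.92
eef_pos: [0.6261, -0.4014, 0.0586]
eef_rot: [[-0.452, 0.892, -0.002], [0.892, 0.452, 0.001], [0.002, -0.001, -1.0]]
ft_force: [-0.5, -0.1, -4.1]
width: 0.233
t 7.92 p [ 0.6261 -0.4014  0.0586] yaw 116.9 tilt [-0.0017  0.0015] F [-0.5 -0.1 -4.1] T [-0.01 -0.02 -0.04] w 0.233
time: 8.43
eef_pos: [0.6261, -0.4015, 0.0525]
eef_rot: [[-0.452, 0.892, -0.002], [0.892, 0.452, 0.001], [0.002, -0.001, -1.0]]
ft_force: [-0.2, -0.2, -2.5]
width: 0.226
t 8.43 p [ 0.6261 -0.4015  0.0525] yaw 116.9 tilt [-0.0016  0.0015] F [-0.2 -0.2 -2.5] T [-0.1  -0.03 -0.05] w 0.226
```

```bash
python3 -m handwheel '[[-1,0,0,0.001,0,0,0],[-1,0,0,0.002,0,0,0],[-1,0,0,0.003,0,0,0],[-1,0,0,0.003,0,0,0]]'; python3 -c "
from h import *
st()"; python3 -m handwheel '[[-1,0,0,0.001,0,0,0],[-1,0,0,0.002,0,0,0],[-1,0,0,0.002,0,0,0]]'; python3 - <<'E'
from h import *
st();im=avg(4); cv2.imwrite("pics/n_full.png",im[:,:,::-1])
cv2.imwrite("pics/n3.png",cv2.resize(im[180:240,330:410,::-1],None,fx=9,fy=9,interpolation=cv2.INTER_CUBIC))
E
```

```text
time: 8.93
eef_pos: [0.6263, -0.4016, 0.0495]
eef_rot: [[-0.452, 0.892, -0.001], [0.892, 0.452, 0.001], [0.002, -0.001, -1.0]]
ft_force: [1.1, -0.4, -2.1]
width: 0.231
t 8.93 p [ 0.6263 -0.4016  0.0495] yaw 116.9 tilt [-0.0012  0.0011] F [ 1.1 -0.4 -2.1] T [-0.11 -0.15  0.  ] w 0.231
time: 9.3
eef_pos: [0.6263, -0.4017, 0.0475]
eef_rot: [[-0.452, 0.892, -0.001], [0.892, 0.452, 0.001], [0.001, -0.001, -1.0]]
ft_force: [0.6, -0.5, -3.2]
width: 0.23
t 9.3 p [ 0.6263 -0.4017  0.0475] yaw 116.89 tilt [-0.0011  0.001 ] F [ 0.6 -0.5 -3.2] T [-0.18 -0.13  0.  ] w 0.23
```

View pics/n3.png

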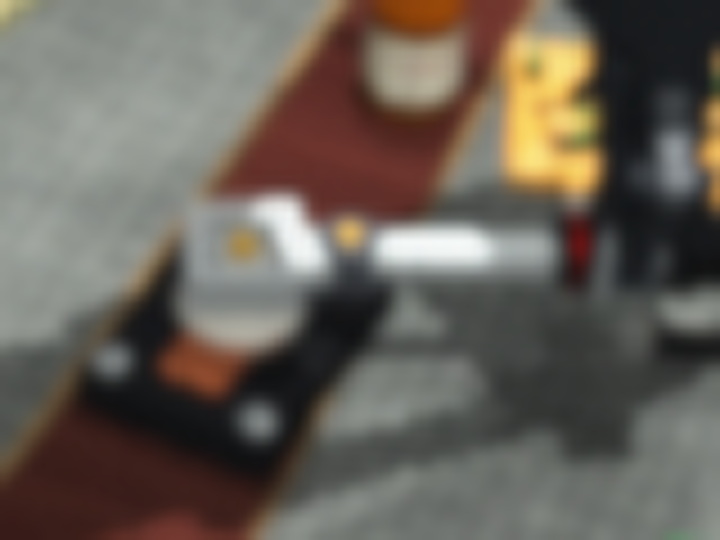

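The stud shows inside the hole at (245,245), and the head sits just over the collar with no force. I'll lower another 1.5 mm and plan the arc.

```bash
python3 -m handwheel '[[-1,0,0,0.0007,0,0,0],[-1,0,0,0.0014,0,0,0],[-1,0,0,0.0014,0,0,0]]'; cat >> h.py <<'E'
def arc(C,rad,y0,steps,z=None):
    "waypoints turning clockwise about C (xy) with TCP rad behind it, tool yaw y0-steps"
    z=r.state()["eef_pos"][2] if z is None else z
    for a in steps:
        t=np.radians(y0-a); print(a,end=" "); go(C[0]-rad*np.cos(t),C[1]-rad*np.sin(t),z,y0-a)
E
python3 - <<'E'
from h import *
st(); s=r.state(); C=s["eef_pos"]+.135*s["eef_rot"][:,0]; print(C)
arc(C,.135,116.9,range(3,16,3))
E
```

```text
time: 9.88
eef_pos: [0.6263, -0.4017, 0.0461]
eef_rot: [[-0.452, 0.892, -0.001], [0.892, 0.452, 0.001], [0.001, -0.001, -1.0]]
ft_force: [0.9, -0.4, -1.8]
width: 0.232
t 9.88 p [ 0.6263 -0.4017  0.0461] yaw 116.89 tilt [-0.001   0.0009] F [ 0.9 -0.4 -1.8] T [-0.09 -0.11 -0.02] w 0.232
[ 0.56527393 -0.28130807  0.04630509]
3 shift [ 0.0002 -0.0071  0.    ] turn [-0.0006 -0.0013  0.0522]
6 shift [ 0.0007 -0.0141  0.    ] turn [-0.0006 -0.0012  0.1046]
9 shift [ 0.0017 -0.0211  0.    ] turn [-0.0006 -0.0012  0.157 ]
12 shift [ 0.0029 -0.0281  0.    ] turn [-0.0007 -0.0012  0.2093]
15 shift [ 0.0046 -0.0349  0.    ] turn [-0.0007 -0.0012  0.2617]
```

```bash
python3 -m handwheel '[[-1,0.0002,-0.0071,0,0,0,0.052],[-1,0.0002,-0.0071,0,0,0,0.052]]'; python3 -c "
from h import *
st()"; python3 -m handwheel '[[-1,0.0002,-0.0071,0,0,0,0.052],[-1,0.0007,-0.0141,0,0,0,0.105],[-1,0.0017,-0.0211,0,0,0,0.157],[-1,0.0017,-0.0211,0,0,0,0.157]]'; python3 - <<'E'
from h import *
st(); s=r.state(); C=[.5653,-.2813]
arc(C,.135,116.9,range(14,29,2),z=.0461)
E
```

```text
time: 10.12
eef_pos: [0.6201, -0.4048, 0.0462]
eef_rot: [[-0.405, 0.914, -0.0], [0.914, 0.405, 0.001], [0.001, 0.0, -1.0]]
ft_force: [0.8, -0.1, -2.2]
width: 0.231
t 10.12 p [ 0.6201 -0.4048  0.0462] yaw 113.9 tilt [-0.0002  0.001 ] F [ 0.8 -0.1 -2.2] T [-0.19 -0.26 -0.05] w 0.231
time: 10.62
eef_pos: [0.6003, -0.4117, 0.0463]
eef_rot: [[-0.258, 0.966, 0.001], [0.966, 0.258, 0.001], [0.001, 0.001, -1.0]]
ft_force: [0.7, 0.3, -2.9]
width: 0.231
t 10.62 p [ 0.6003 -0.4117  0.0463] yaw 104.93 tilt [0.0006 0.0013] F [ 0.7  0.3 -2.9] T [-0.1  -0.31 -0.19] w 0.231
14 shift [ 0.0001 -0.005   0.0002] turn [ 0.0009 -0.0011  0.0354]
16 shift [ 0.0004 -0.0097  0.0002] turn [ 0.0009 -0.0011  0.0703]
18 shift [ 0.0008 -0.0144  0.0002] turn [ 0.0009 -0.0011  0.1052]
20 shift [ 0.0014 -0.0191  0.0002] turn [ 0.0008 -0.0011  0.1401]
22 shift [ 0.0021 -0.0238  0.0002] turn [ 0.0008 -0.0011  0.175 ]
24 shift [ 0.003  -0.0284  0.0002] turn [ 0.0008 -0.0011  0.2099]
26 shift [ 0.0041 -0.033   0.0002] turn [ 0.0008 -0.0012  0.2448]
28 shift [ 0.0053 -0.0375  0.0002] turn [ 0.0008 -0.0012  0.2797]
```

```bash
for i in 1 2 3; do python3 -m handwheel '[[-1,0.0001,-0.0047,0,0,0,0.035],[-1,0.0001,-0.0047,0,0,0,0.035]]' >/dev/null; python3 -c "
from h import *
st();s=r.state();R=s['eef_rot'];print('Ftool',np.round(R.T@s['ft_force'],1),'Mz nut',np.cross((s['eef_pos']-[.5653,-.2813,.046]),s['ft_force'])[2]+s['ft_torque'][2])"; done
```

```text
t 10.88 p [ 0.5958 -0.4128  0.0463] yaw 102.91 tilt [0.0009 0.0014] F [ 1.2 -0.5 -2.6] T [-0.1  -0.28 -0.13] w 0.228
Ftool [-0.7  1.1  2.6] Mz nut 0.017303828244343233
t 11.12 p [ 0.5911 -0.4138  0.0463] yaw 100.85 tilt [0.0012 0.0015] F [ 1.6 -0.4 -3.1] T [-0.16 -0.33 -0.07] w 0.23
Ftool [-0.7  1.5  3.1] Mz nut 0.13457457711686524
t 11.38 p [ 0.5863 -0.4145  0.0463] yaw 98.78 tilt [0.0015 0.0018] F [ 1.8  0.7 -2.4] T [-0.15 -0.3  -0.18] w 0.229
Ftool [0.4 1.9 2.4] Mz nut 0.07145480935185627
```

```bash
cat >> h.py <<'E'
def chk():
    st();s=r.state();R=s['eef_rot'];print('  Ftool',np.round(R.T@s['ft_force'],1),'Mz nut',round(np.cross((s['eef_pos']-[.5655,-.2812,.046]),s['ft_force'])[2]+s['ft_torque'][2],2),'C',np.round(s['eef_pos']+.135*R[:,0],4)[:2])
E
for i in 1 2 3; do python3 -m handwheel '[[-1,0.0001,-0.0047,0,0,0,0.035],[-1,0.0001,-0.0047,0,0,0,0.035]]' >/dev/null; python3 -c "
from h import *
chk()"; done
```

```text
t 11.62 p [ 0.5814 -0.4152  0.0463] yaw 96.71 tilt [0.0018 0.002 ] F [ 2.9  0.  -3. ] T [-0.17 -0.34 -0.2 ] w 0.233
  Ftool [-0.3  2.8  3. ] Mz nut 0.19 C [ 0.5657 -0.2811]
t 11.88 p [ 0.5766 -0.4157  0.0463] yaw 94.63 tilt [0.0022 0.0022] F [ 3.4  0.6 -4.4] T [-0.13 -0.35 -0.25] w 0.231
  Ftool [0.3 3.4 4.4] Mz nut 0.21 C [ 0.5657 -0.2811]
t 12.12 p [ 0.5718 -0.4159  0.0463] yaw 92.56 tilt [0.0025 0.0024] F [ 2.  -0.2 -4. ] T [-0.12 -0.46 -0.3 ] w 0.231
  Ftool [-0.3  2.   4. ] Mz nut -0.03 C [ 0.5657 -0.281 ]
```

```bash
for i in 1 2 3; do python3 -m handwheel '[[-1,0.0001,-0.0047,0,0,0,0.035],[-1,0.0001,-0.0047,0,0,0,0.035]]' >/dev/null; python3 -c "
from h import *
chk()"; done
```

```text
t 12.38 p [ 0.5669 -0.416   0.0463] yaw 90.49 tilt [0.0028 0.0026] F [ 3.3 -0.1 -3.6] T [-0.14 -0.51 -0.26] w 0.231
  Ftool [-0.2  3.3  3.6] Mz nut 0.19 C [ 0.5658 -0.281 ]
t 12.62 p [ 0.562  -0.4159  0.0463] yaw 88.42 tilt [0.0031 0.0027] F [ 3.7 -0.3 -2.8] T [-0.14 -0.55 -0.35] w 0.231
  Ftool [-0.2  3.7  2.8] Mz nut 0.15 C [ 0.5657 -0.281 ]
t 12.88 p [ 0.5572 -0.4157  0.0463] yaw 86.36 tilt [0.0034 0.0029] F [ 2.6  0.  -4.3] T [-0.16 -0.5  -0.42] w 0.234
  Ftool [0.2 2.5 4.3] Mz nut -0.07 C [ 0.5658 -0.2809]
```

```bash
for i in 1 2 3; do python3 -m handwheel '[[-1,0.0001,-0.0047,0,0,0,0.035],[-1,0.0001,-0.0047,0,0,0,0.035]]' >/dev/null; python3 -c "
from h import *
chk()"; done
```

```text
t 13.12 p [ 0.5524 -0.4152  0.0463] yaw 84.29 tilt [0.0037 0.0031] F [ 3.6 -0.6 -4.2] T [-0.14 -0.6  -0.41] w 0.226
  Ftool [-0.3  3.6  4.2] Mz nut 0.08 C [ 0.5658 -0.2809]
t 13.38 p [ 0.5477 -0.4146  0.0464] yaw 82.23 tilt [0.0042 0.0032] F [ 4.2  1.1 -4.9] T [-0.17 -0.66 -0.37] w 0.234
  Ftool [1.6 4.  4.9] Mz nut 0.18 C [ 0.5659 -0.2808]
t 13.62 p [ 0.5432 -0.4139  0.0466] yaw 80.19 tilt [0.005  0.0029] F [ 5.1  1.4 -3.9] T [-0.2  -0.78 -0.27] w 0.233
  Ftool [2.2 4.8 3.9] Mz nut 0.38 C [ 0.5662 -0.2808]
```

```bash
for i in 1 2; do python3 -m handwheel '[[-1,0,-0.0035,0,0,0,0.026],[-1,0,-0.0035,0,0,0,0.026],[-1,0,-0.0035,0,0,0,0.026]]' >/dev/null; python3 -c "
from h import *
chk()"; done
python3 - <<'E'
from h import *
im=avg(4); cv2.imwrite("pics/k_full.png",im[:,:,::-1])
cv2.imwrite("pics/k.png",cv2.resize(im[190:245,335:400,::-1],None,fx=10,fy=10,interpolation=cv2.INTER_CUBIC))
E
```

```text
t 14.0 p [ 0.5401 -0.4133  0.0466] yaw 78.74 tilt [0.0056 0.0026] F [ 6.2  1.  -5. ] T [-0.23 -0.84 -0.16] w 0.233
  Ftool [2.1 5.8 5. ] Mz nut 0.63 C [ 0.5664 -0.2809]
t 14.38 p [ 0.5371 -0.4127  0.0468] yaw 77.32 tilt [0.0064 0.002 ] F [ 4.9  0.7 -4.4] T [-0.2  -0.87 -0.06] w 0.233
  Ftool [1.8 4.6 4.5] Mz nut 0.57 C [ 0.5667 -0.281 ]
```

View pics/k.png

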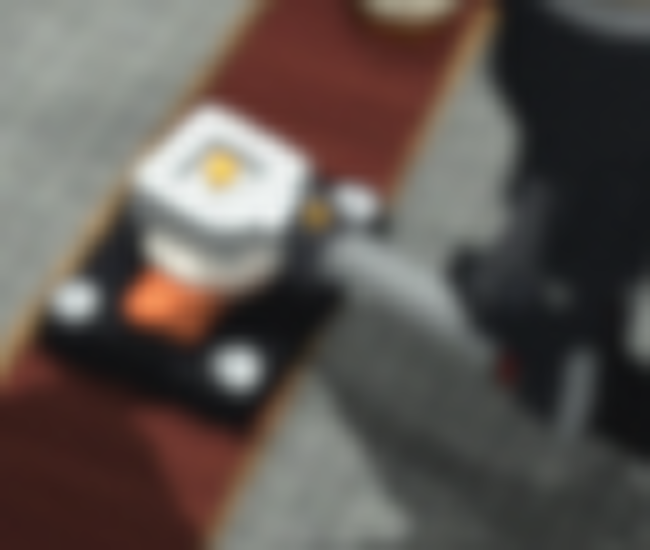

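The head is on the collar with the stud at (220,168), the pin at (318,213), and the handle running off to (505,365). I'll compute the head direction from the pin and compare it with the tool yaw.

```bash
cat >> h.py <<'E'
def gold(im,x0,x1,y0,y1):
    "weighted centroids of gold blobs in an RGB window"
    a=im[y0:y1,x0:x1].astype(float); w=np.clip(np.minimum(a[...,0]-a[...,2],1.2*(a[...,1]-a[...,2]))-25,0,None)
    w[(a[...,0]-a[...,1])>.75*(a[...,0]-a[...,2])]=0
    n,l,s,_=cv2.connectedComponentsWithStats((w>0).astype(np.uint8),connectivity=4); o=[]
    for i in range(1,n):
        q=w*(l==i)
        if q.sum()>60: ys,xs=np.mgrid[y0:y1,x0:x1]; o.append((round(q.sum()),np.array([(q*xs).sum(),(q*ys).sum()])/q.sum()))
    return o
E
python3 - <<'E'
from h import *
def f(fn,b):
    im=cv2.imread(fn)[:,:,::-1]
    for s,p in gold(im,*b): print(fn,s,p,pt(*p,.061))
f("pics/n_full.png",(352,376,200,212)); f("pics/k_full.png",(350,374,200,217))
for n,x,y in(("pin",318,213),("stud",218,168)): print(n,pt(x/10+335-.45,y/10+190-.45,.061))
E
```

```text
pics/n_full.png 259 [368.32407407 205.37962963] [ 0.58458533 -0.31316546  0.061     ]
pics/n_full.png 250 [356.62   206.7808] [ 0.56212631 -0.28299241  0.061     ]
pics/k_full.png 496 [356.62822581 206.44556452] [ 0.56353198 -0.28239575  0.061     ]
pics/k_full.png 61 [366.17973856 210.98366013] [ 0.55824332 -0.3170749   0.061     ]
pin [ 0.55903026 -0.31731177  0.061     ]
stud [ 0.5635354  -0.28144133  0.061     ]
```

```bash
for i in 1 2 3; do python3 -m handwheel '[[-1,0.0001,-0.0034,0,0,0,0.035],[-1,0.0001,-0.0034,0,0,0,0.035],[-1,0.0001,-0.0034,0,0,0,0.035]]' >/dev/null; python3 - <<'E'
from h import *
chk(); im=avg(2)
for s,p in gold(im,350,374,200,218): print("  gold",s,np.round(p,2),np.round(pt(*p,.061),4))
E
done
```

```text
t 14.95 p [ 0.5336 -0.4118  0.0467] yaw 75.4 tilt [0.0057 0.0019] F [ 4.9  0.6 -3.6] T [-0.22 -0.64  0.4 ] w 0.23
  Ftool [1.8 4.6 3.6] Mz nut 1.02 C [ 0.5676 -0.2812]
  gold 495 [356.63 206.45] [ 0.5635 -0.2824  0.061 ]
  gold 100 [365.9  211.21] [ 0.5569 -0.3167  0.061 ]
t 15.43 p [ 0.5303 -0.4109  0.0467] yaw 73.37 tilt [0.0057 0.0019] F [ 3.4  0.  -3.6] T [-0.26 -0.69  0.4 ] w 0.233
  Ftool [1.  3.2 3.7] Mz nut 0.84 C [ 0.5689 -0.2815]
  gold 496 [356.64 206.46] [ 0.5635 -0.2824  0.061 ]
  gold 134 [365.81 211.03] [ 0.5576 -0.3161  0.061 ]
t 15.9 p [ 0.5271 -0.4099  0.0467] yaw 71.37 tilt [0.0057 0.0018] F [ 4.6  0.5 -4.5] T [-0.22 -0.71  0.4 ] w 0.23
  Ftool [2.  4.1 4.5] Mz nut 0.97 C [ 0.5702 -0.2819]
  gold 497 [356.63 206.45] [ 0.5635 -0.2824  0.061 ]
  gold 172 [365.94 210.91] [ 0.5582 -0.3163  0.061 ]
```

Torque is on a plateau at about 1.0 N m at the nut and the pin has stopped moving, so the click spring is giving way. By tool yaw the bend so far is about 0.09 rad, and I want about 0.2.

```bash
for i in 1 2 3; do python3 -m handwheel '[[-1,0.0001,-0.0034,0,0,0,0.035],[-1,0.0001,-0.0034,0,0,0,0.035],[-1,0.0001,-0.0034,0,0,0,0.035]]' >/dev/null; python3 - <<'E'
from h import *
chk(); im=avg(2)
for s,p in gold(im,350,374,200,218): print("  gold",s,np.round(p,2),np.round(pt(*p,.061),4))
E
done
python3 - <<'E'
from h import *
im=avg(4); cv2.imwrite("pics/k2_full.png",im[:,:,::-1])
cv2.imwrite("pics/k2.png",cv2.resize(im[190:245,335:400,::-1],None,fx=10,fy=10,interpolation=cv2.INTER_CUBIC))
E
```

```text
t 16.38 p [ 0.5237 -0.4086  0.0466] yaw 69.38 tilt [0.0052 0.002 ] F [ 4.  -0.1 -4.5] T [-0.17 -0.55  0.5 ] w 0.234
  Ftool [1.3 3.8 4.5] Mz nut 1.02 C [ 0.5712 -0.2823]
  gold 497 [356.63 206.45] [ 0.5635 -0.2824  0.061 ]
  gold 94 [365.68 211.08] [ 0.5572 -0.3159  0.061 ]
t 16.85 p [ 0.5205 -0.4074  0.0466] yaw 67.37 tilt [0.0052 0.0019] F [ 4.4 -0.5 -4.5] T [-0.25 -0.52  0.46] w 0.23
  Ftool [1.2 4.2 4.6] Mz nut 1.04 C [ 0.5725 -0.2828]
  gold 497 [356.63 206.44] [ 0.5635 -0.2824  0.061 ]
  gold 367 [365.8  211.18] [ 0.5569 -0.3164  0.061 ]
t 17.32 p [ 0.5174 -0.406   0.0466] yaw 65.37 tilt [0.0052 0.0018] F [ 3.3 -0.2 -4.6] T [-0.34 -0.55  0.45] w 0.23
  Ftool [1.2 3.1 4.6] Mz nut 0.87 C [ 0.5737 -0.2833]
  gold 496 [356.63 206.45] [ 0.5635 -0.2824  0.061 ]
  gold 372 [365.85 211.16] [ 0.5571 -0.3165  0.061 ]
```

View pics/k2.png

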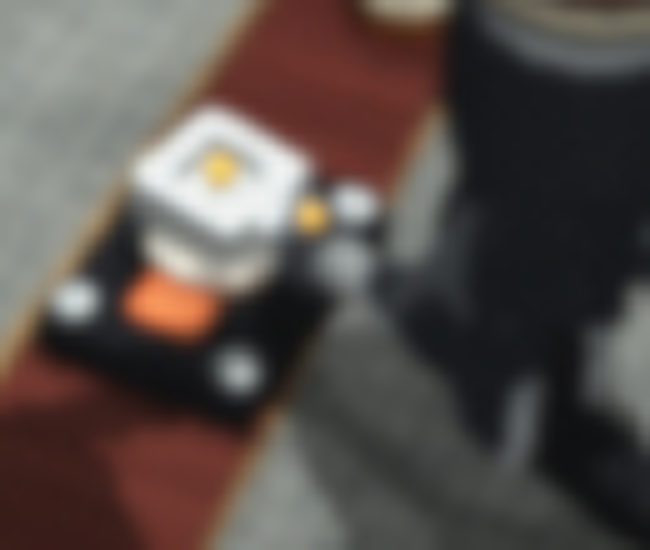

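The head corners are unchanged from the previous picture, while the handle has turned a further 12° (0.21 rad), so the bend is about 0.2 rad and it has clicked. I'll stop here, let off the spring and lift.

```bash
python3 -m handwheel '[[-1,0.0006,0.0107,0,0,0,-0.11],[-1,0.0024,0.0214,0,0,0,-0.22],[-1,0.0024,0.0214,0,0,0,-0.22]]' >/dev/null; python3 -c "
from h import *
chk()"; python3 -m handwheel '[[-1,0.0001,0.0047,0,0,0,-0.035],[-1,0.0001,0.0047,0,0,0,-0.035],[-1,0.0001,0.0047,0,0,0,-0.035]]' >/dev/null; python3 - <<'E'
from h import *
chk(); C=r.state()["eef_pos"]+.135*r.state()["eef_rot"][:,0]
print(C); go(*(np.array([.5655,-.2812])-.135*np.array([np.cos(np.radians(80)),np.sin(np.radians(80))])),.0466,80)
E
```

```text
t 18.0 p [ 0.5388 -0.413   0.0468] yaw 77.92 tilt [0.0064 0.0017] F [ 4.6 -0.  -5.5] T [-0.28 -0.83  0.06] w 0.232
  Ftool [0.9 4.4 5.5] Mz nut 0.66 C [ 0.567 -0.281]
t 18.38 p [ 0.5431 -0.4138  0.0467] yaw 79.89 tilt [0.0061 0.0019] F [ 3.1 -1.3 -3.9] T [-0.36 -0.46  0.01] w 0.231
  Ftool [-0.7  3.2  4. ] Mz nut 0.45 C [ 0.5668 -0.2809]
[ 0.56681951 -0.2809239   0.04711748]
shift [-0.0005 -0.001   0.0001] turn [ 0.0057 -0.0029 -0.002 ]
```

```bash
python3 -m handwheel '[[-1,0,0.003,-0.001,0.003,-0.002,-0.03],[-1,0,0.003,-0.004,0.003,-0.002,-0.03],[-1,0,0.003,-0.007,0.003,-0.002,-0.03]]' >/dev/null; python3 -c "
from h import *
chk()"; python3 -m handwheel '[[-1,0,0,-0.006,0,0,0],[-1,0,0,-0.012,0,0,0],[-1,0,0,-0.02,0,0,0],[-1,0,0,-0.04,0,0,0],[-1,0,0,-0.06,0,0,0],[-1,0,0,-0.06,0,0,0]]' >/dev/null; python3 - <<'E'
from h import *
chk(); im=avg(4); cv2.imwrite("pics/u_full.png",im[:,:,::-1])
for u,v in((404,242),(416,249),(419,227),(425,215),(408,212),(430,228),(400,283),(380,262),(340,265)): print((u,v),pt(u,v,.003))
E
```

```text
t 18.75 p [ 0.5459 -0.4142  0.053 ] yaw 81.57 tilt [0.0026 0.0005] F [ 3.2 -2.8 -4.6] T [-0.47 -0.52 -0.34] w 0.231
  Ftool [-2.3  3.6  4.6] Mz nut 0.14 C [ 0.5657 -0.2806]
t 19.5 p [ 0.5478 -0.4161  0.1174] yaw 81.58 tilt [ 0.008  -0.0046] F [ 0.9  0.  -2.5] T [-0.05 -0.01  0.04] w 0.23
  Ftool [0.1 0.8 2.6] Mz nut 0.15 C [ 0.5676 -0.2826]
(404, 242) [ 0.54168666 -0.45302826  0.003     ]
(416, 249) [ 0.53133261 -0.49446567  0.003     ]
(419, 227) [ 0.62329286 -0.47389967  0.003     ]
(425, 215) [ 0.68392431 -0.47435662  0.003     ]
(408, 212) [ 0.67231806 -0.42069117  0.003     ]
(430, 228) [ 0.63476283 -0.50601623  0.003     ]
(400, 283) [ 0.39110885 -0.49440524  0.003     ]
(380, 262) [ 0.43559981 -0.41685957  0.003     ]
(340, 265) [ 0.37220506 -0.31748747  0.003     ]
```

```bash
python3 - <<'E'
from h import *
go(.42,-.39,.11,83);go(.4115,-.2153,.11,84.2);go(.4115,-.2153,.03,84.2)
E
```

```text
shift [ 0.0051 -0.1273  0.002 ] turn [ 0.001  -0.0018 -0.0249]
shift [ 0.1766 -0.1613  0.0023] turn [ 0.001  -0.0018 -0.0458]
shift [ 0.1765 -0.1613  0.0823] turn [ 0.001  -0.0018 -0.0458]
```

```bash
python3 -m handwheel '[[-1,0.001,-0.04,0,0,0,-0.01],[-1,0.003,-0.085,0,0,0,-0.02],[-1,0.005,-0.127,0.002,0.001,-0.002,-0.025],[-1,0.045,-0.135,0.002,0.001,-0.002,-0.03],[-1,0.09,-0.145,0.002,0.001,-0.002,-0.035],[-1,0.135,-0.155,0.002,0.001,-0.002,-0.04],[-1,0.1765,-0.1613,0.002,0.001,-0.002,-0.046],[-1,0.1765,-0.1613,0.04,0.001,-0.002,-0.046],[-1,0.1765,-0.1613,0.08,0.001,-0.002,-0.046],[-1,0.1765,-0.1613,0.095,0.001,-0.002,-0.046],[-1,0.1765,-0.1613,0.095,0.001,-0.002,-0.046]]' >/dev/null; python3 -c "
from h import *
st();go(.4115,-.2153,.006,84.2)"
```

```text
t 21.07 p [ 0.4105 -0.2146  0.0162] yaw 84.2 tilt [-0.0029  0.002 ] F [ 0.8 -0.5 -1.9] T [-0.06  0.01 -0.06] w 0.229
shift [-0.0006  0.0011  0.0102] turn [-0.003  -0.0017 -0.    ]
```

```bash
python3 -m handwheel '[[-1,0,0.001,0.004,-0.003,-0.002,0],[-1,0,0.001,0.007,-0.003,-0.002,0],[-1,0,0.001,0.009,-0.003,-0.002,0],[-1,0,0.001,0.0105,-0.003,-0.002,0],[-1,0,0.001,0.0105,-0.003,-0.002,0]]' >/dev/null; python3 -c "
from h import *
st()"; python3 -m handwheel '[[0,0,0,0,0,0,0],[1,0,0,0,0,0,0],[1,0,0,0,0,0,0],[1,0,0,0,0,0,0],[1,0,0,0,0,0,0],[1,0,0,0,0,0,0]]'>/dev/null;  python3 -c "
from h import *
st()";python3 -m handwheel '[[1,0,0,-0.02,0,0,0],[1,0,0,-0.06,0,0,0],[1,0,0,-0.12,0,0,0],[1,0,0,-0.15,0,0,0],[1,0,0,-0.15,0,0,0],[1,0,0,-0.15,0,0,0]]'>/dev/null; python3 - <<'E'
from h import *
st(); im=avg(4); cv2.imwrite("pics/e.png",cv2.resize(im[150:310,180:440,::-1],None,fx=3,fy=3,interpolation=cv2.INTER_CUBIC))
E
```

```text
t 21.7 p [ 0.4114 -0.2146  0.0057] yaw 84.2 tilt [-0.0001 -0.0003] F [-0.1  0.5 -2.6] T [-0.1   0.03 -0.04] w 0.227
t 22.45 p [ 0.4114 -0.2146  0.0057] yaw 84.2 tilt [-0.0001 -0.0003] F [0.4 0.5 0.3] T [-0.02 -0.02 -0.02] w 0.999
t 23.2 p [ 0.4107 -0.214   0.1547] yaw 84.2 tilt [-0.0015  0.0007] F [-0.4 -0.6  0.1] T [0.   0.02 0.04] w 0.997
```

View pics/e.png

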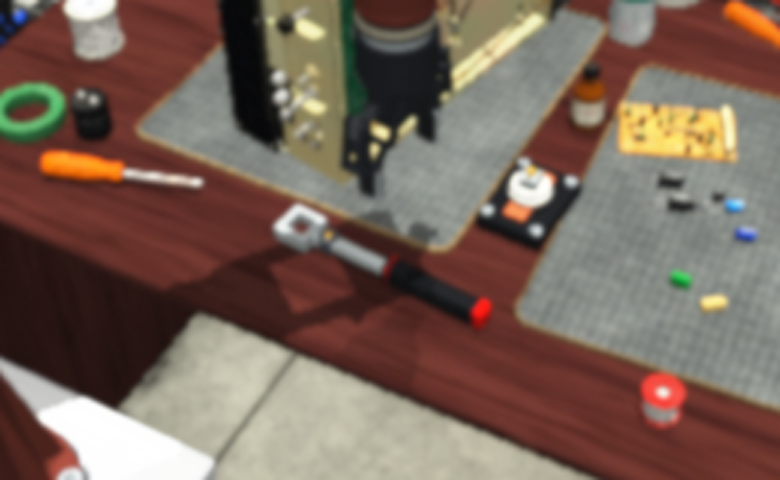

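The wrench lies flat and straight on the bare desk, head at (300,228) and grip end at (480,312) in the crop. The gripper is clear above it and the bystanders are undisturbed. I'll hand in.

```bash
python3 -c "
from h import *
st();print(r.sign_off())"
```

```text
t 23.4 p [ 0.4103 -0.2138  0.1539] yaw 84.2 tilt [-0.003   0.0018] F [ 0.6 -0.4 -0.1] T [ 0.01 -0.02 -0.06] w 1.0
the job is handed in; nothing more can be done
None
```

I lowered the wrench onto the larger terminal's nut, turned it clockwise until it clicked, laid it back on the bare desk and handed the job in at 23.4 s of the 72 s allowed. `sign_off` gave no verdict.

- **Fit:** The stud showed inside the hole and the wrench's underside was about 1 mm above the collar by my grasp-height offset. The vertical force at the wrist changed by only a few N, so the collar was hardly pressed, if at all.
- **Click:** The nut came up solid after about 37–39° of handle turn. The moment at the nut then levelled off at about 1.0 N m. The head stood still while the handle turned another 12°. I estimate a bend of about 0.2 rad (0.19–0.27), short of the 0.33 limit; the joint itself could not be read.
- **Laid down:** The head is about 0.24 m from the nut's axis and the grip about 0.16 m. The handle looks straight, the gripper is open about 0.15 m above it, and the bystanders in the last picture look undisturbed. The spool was not separately checked.
- **Disagreement:** At the onset of the click, the camera's estimate of the head's yaw differed from the tool's by −2° to +5°, depending on how it was corrected. I therefore relied on the moment plateau and the unmoving head. Handle angle minus head angle was not measured directly.

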